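Take the weighed jar off the spring scale without letting its pan snap up

TASK

The spice jar on the kitchen scale has been weighed: take it off and stand it upright in the middle of the bare coaster. Raise it slowly while it is still on the pan, so that the sprung pan comes back up gently under it (over a second or so) and does not snap up. Set the jar down on the coaster, do not drop it, and leave the pan empty and fully up.

Things in the scene. Friction and masses are not known exactly. Their poses are not given: they have to be found in the camera images.
- jar: The only spice jar that stands on the scale: an upright round glass jar with a flat black screw lid, 44 mm in diameter and 96 mm high in all (glass to 78 mm, 42 mm wide lid, fixed, from 78 to 96 mm), about 0.25 kg. Origin: centre of its underside; z up along the jar. It can be gripped from above by its upper half, across the diameter. Two other jars of the same shape stand on the worktop and are not wanted.
- scale: White mechanical kitchen scale, fixed to the worktop: housing 130 x 130 mm and 70 mm high with a round dial on the front (-x of its frame), above it a round steel pan 125 mm across (flat, with a rim 2.6 mm high). Origin: centre of the housing's underside on the worktop, z up. The pan is centred on the housing; its upper face is 122 mm above the origin when the pan is fully up, and lower by the value of joint scale_pan. The jar stands within 20 mm of the pan's middle.
- scale_pan (a joint): How far the scale's pan is pressed down, in m: 0 fully up (empty), 0.042 lowest. A spring (60 N/m, 0.6 N net at the top) pushes it up; the jar's weight holds it about 0.03 down at the start. With the jar taken away at once it would snap up at some 0.6 m/s; under a jar that is raised it rises just as fast as the jar.
- coaster: The bare coaster: dark, square with rounded corners, 99 x 98 mm, 8 mm thick, lying fixed on the worktop. Origin: centre of its underside on the worktop, z up, so its top is 8 mm above the origin. A second coaster like it has a drinking glass standing on it and is not the one meant.

How it is judged:
By the outcome, as a careful person would: the job done as asked, in the order asked, and still so for the second after the job is handed in, with the robot touching nothing.
It also fails if it takes over 45 s, if anything falls off the work surface, if the arm or the gripper's body presses on something with over 40 N, if the wrist force passes 120 N, or if a joint passes its speed limit or range.

ROBOT

A 6-joint arm with a two-finger parallel gripper is mounted at the origin on the work surface; the furniture and walls round the work are solid. World frame = base frame: x ahead of the robot, y to its left, z up, the work surface at z = 0. Lengths are in m, angles in rad, forces in N, time in s.
With the tool pointing down it reaches from about 0.425 to 0.95 m from the base axis. Payload 3.5 kg.
Tool frame: the origin (TCP) lies midway between the tips of the shut fingers; the grasp point (between the pads) lies 19 mm behind it (ctrl.pinch_z is the distance from the TCP to the grasp point, in m); z points along the fingers, y is the line along which they close (so a half turn about z gives the same grasp; the last joint's range is limited). The gripper opens to 85 mm and grips with 20 to 120 N. Pads are 22 mm wide; open, the fingers measure 114 mm over their backs; the gripper's body (76 mm by 85 mm) begins 54 mm behind the grasp point. The pads swing forward as they close: fully open they stand 13 mm farther back than shut.
Start: joints at [1.163, 0.286, 1.577, -0, 1.279, -0.15], TCP at [0.172, 0.653, 0.231] pointing down, gripper open.
Joint ranges: [-2.77, 2.77], [-0.9, 2.22], [0.21, 2.48], [-1.53, 4.67], [0.24, 2.81], [-2.84, 2.84]. Speed limits (rad/s): [2.79, 2.79, 3.14, 3.14, 3.14, 3.14].

INTERFACE

Orientations are given as a unit quaternion [x, y, z, w].
In Python, from plant import get_state, viewer, sign_off, ctrl gives the robot as it stands. The module is installed in compiled form; this text tells all that it offers.
- The arm moves only by the shell command python3 -m handwheel 'ROWS' [FORCE]. ROWS is JSON, a list that holds one entry, the list of rows, each a list of 5 numbers: the finger opening in m, from 0 to 0.0854, then the shift along the tool's x, y, z in m, then the turn about the tool's z in degrees. In form: [[[claw, x, y, z, spin], ...]]. A call has 1 to 12 rows; each row shifts and turns the commanded pose from where the row before left it, along the tool's axes as they then stand; what a row does not reach is not made up. A row lasts 1/12 s, in which the tool goes at most 41.7 mm and 7.16 degrees, less where a joint would pass 70% of its speed; a pose out of reach is approached as far as the arm can. A call is refused whole if a number of a shift passes 0.0417 or a number of a turn 7.16, either way. A call with a gripper value outside its range is refused whole. The fingers move at their own pace and stop on an object; FORCE is the grip in N (left out, the last holds). Time passes only in rows, so rows that do not move let the fingers close. It gives the time, the measured TCP pose, the force, the opening and the grip force at its end, in the units of the state.
- get_state(): the state, without advancing time (a new reading comes with each control period).
- viewer.read_camera(name): name is "side" or "top" or "wrist"; returns the picture (420x560x3 uint8, blue, green, red); there is no depth.
- viewer.camera_params(name): a dict with "fov_y" (degrees; the focal length in pixels is half the picture's height over the tangent of half this angle, whatever the lens; pixels are square), "cx", "cy" (the principal point, pixels), "k1" (the pictures are not rectified: a ray, as slopes to the right and down, at radius r is drawn at 1 + k1 r^2 times it, then the intrinsics apply), "xyz" and "attitude" of the camera in the world; the wrist camera has in their place "hand_eye" (4x4, takes a point from camera to tool coordinates, whose origin is the TCP and whose axes are the flange's). Camera axes: x right, y up, looking along -z (the intrinsics and any distortion apply to the point x, -y, -z); pixel columns grow to the right and rows downward; lengths in m; the calibration is good to about 2 mm. A picture is of the moment at which its call begins: read the wrist's pose just before it. camera_params takes no time and is no camera call.
- sign_off(): hands the job in; it is judged then, once.
Trained networks look in the newest picture that a camera, given by its name, has taken for a name from the list of things; names that differ only in an ending like _2 or _b are one class to them, and where a whole thing is asked for, a point or a joint stands for the part that bears it (a point fixed in the world has none). Each returns a list of dicts, best first, with "confidence" (0 to 1); they miss things now and then, are a little off and sometimes report something else, mostly with a low value. They report only what shows in the picture. A call takes as long as a camera call.
- viewer.look_for(camera, name): "extent" ([left, top, width, height] as shares, 0 to 1, of the picture: columns of its width, rows of its height, round what is visible of it).
- viewer.outline_of(camera, name): "mask" (420x560 bool, what is visible of it) and "extent" ([left, top, width, height] as shares, 0 to 1, of the picture: columns of its width, rows of its height, round what is visible of it).
- viewer.pinpoint(camera, name): "xy" ([column, row] as shares, 0 to 1, of the picture: columns of its width, rows of its height: a listed point, or the origin of a listed thing).
The state is a dict: "time": time; "qpos": joint angles; "dq": joint speeds; "joint_efforts": joint torques, N m; "eef_pos": TCP position; "tcp_rot": TCP orientation; "contact_force": force on the tool from outside, world axes, zero at the start; "wrist_torque": the same for the moment, N m; "opening": opening from 0.0 (shut) to 1.0 (fully open); "finger_force": force on a finger pad.
Only numpy, scipy, OpenCV 4.12 (cv2) and the standard library are available. Lean on these libraries where they do the work, as an engineer would, in place of code of your own. Each camera call takes 0.05 s, during which the arm holds its last target. There are 200 camera calls.

## Working session

There is one attempt and no reset: what is moved stays moved. The work goes in short steps, Python scripts to look and compute and a shell command to move; the robot and the scene stay as the last step left them, time stands still between calls to the robot, and variables do not carry over. Pictures are saved under pics/ and viewed, at most 10 in all, crops included, and the job is handed in when it is done.

```bash
mkdir -p pics; cat > h.py <<'E'
import numpy as np, cv2
from scipy.spatial.transform import Rotation as R
from plant import get_state, viewer, ctrl
def cam(name, s=None):
    p=viewer.camera_params(name)
    if 'hand_eye' in p:
        s=s or get_state(); T=np.eye(4); T[:3,:3]=R.from_quat(s['tcp_rot']).as_matrix(); T[:3,3]=s['eef_pos']
        M=T@np.array(p['hand_eye'])
    else:
        M=np.eye(4); M[:3,3]=p['xyz']; a=np.array(p['attitude'])
        M[:3,:3]=a if a.shape==(3,3) else R.from_quat(a).as_matrix()
    f=210/np.tan(np.radians(p['fov_y'])/2)
    K=np.array([[f,0,p['cx']],[0,f,p['cy']],[0,0,1]]); return M,K,np.array([p['k1'],0,0,0.])
def ray(c,px):
    M,K,d=c; u=cv2.undistortPoints(np.array([[px]],float),K,d)[0,0]
    return M[:3,3], M[:3,:3]@np.array([u[0],-u[1],-1])
def onz(c,px,z):
    o,r=ray(c,px); return o+r*(z-o[2])/r[2]
def proj(c,P):
    M,K,d=c; q=(np.array(P)-M[:3,3])@M[:3,:3]; q=q*[1,-1,-1]
    return cv2.projectPoints(q.reshape(1,3),np.zeros(3),np.zeros(3),K,d)[0][0,0]
E
python3 - <<'E'
from h import *
print(get_state()); print(viewer.camera_params('top'),viewer.camera_params('wrist'),ctrl.pinch_z)
ims=[]
for n in ['top','side']:
    im=viewer.read_camera(n); cv2.imwrite(f'pics/{n}0.png',im); c=cam(n)
    for t in ['jar','scale','coaster']:
        for r in viewer.look_for(n,t):
            e=np.array(r['extent'])*[560,420,560,420]; print(n,t,round(r['confidence'],2),e.round(0))
        for r in viewer.pinpoint(n,t):
            px=np.array(r['xy'])*[560,420]; print(n,t,'pt',round(r['confidence'],2),px.round(1), onz(c,px,0.09 if t=='jar' else 0).round(3))
E
```

```text
{'time': 0.0, 'qpos': array([ 1.16300252e+00,  2.87212824e-01,  1.57817806e+00, -1.38702801e-06,
        1.27862994e+00, -1.49983241e-01]), 'dq': array([ 0.00091923, -0.00154412,  0.00010923,  0.00079079, -0.00186435,
       -0.00030358]), 'joint_efforts': array([ 2.53827766e-04, -4.05986416e+01, -2.92622441e+01, -1.39540898e-04,
        5.99164676e-03, -6.66485363e-06]), 'eef_pos': array([0.17179469, 0.65208427, 0.22991518]), 'tcp_rot': array([ 1.28548294e-01,  9.91702507e-01, -1.16735897e-03, -3.33584230e-04]), 'contact_force': array([-0.08791694,  0.14319348, -0.54114445]), 'wrist_torque': array([ 0.01508227, -0.01336688,  0.00652891]), 'finger_force': 0.0, 'opening': 1.0057421092876009}
{'fov_y': 52.779707953328604, 'cx': 275.03087453826174, 'cy': 205.4944168553878, 'k1': -0.05284483928267771, 'xyz': array([ 0.27797377, -0.01700642,  1.2014636 ]), 'attitude': array([ 0.04017751, -0.05870661, -0.70501022,  0.70562022])} {'fov_y': 68.16046947215085, 'cx': 283.55497411492127, 'cy': 209.61086559919755, 'k1': -0.052947515186400375, 'hand_eye': array([[-1.11858323e-03,  9.60222067e-01,
[... 207 characters left out ...]
e-01],
       [ 0.00000000e+00,  0.00000000e+00,  0.00000000e+00,
         1.00000000e+00]])} 0.0187
top jar 0.57 [152. 195.  26.  20.]
top jar pt 0.85 [167.  204.5] [0.436 0.24  0.09 ]
top scale 0.78 [143. 183.  55.  57.]
top scale pt 0.89 [174.2 211.8] [0.428 0.239 0.   ]
top scale pt 0.5 [273.9 209.5] [ 0.436 -0.045  0.   ]
top coaster 0.75 [256. 187.  38.  43.]
top coaster pt 0.64 [274.3 207.7] [ 0.441 -0.047  0.   ]
side jar 0.75 [256. 134.  14.  36.]
side jar pt 0.88 [260.1 171.4] [0.424 0.209 0.09 ]
side scale 0.59 [233. 156.  55.  50.]
side scale pt 0.79 [259.7 194.9] [0.429 0.242 0.   ]
side coaster 0.71 [259. 232.  59.  33.]
side coaster pt 0.57 [289.6 248.9] [ 0.442 -0.045  0.   ]
```

View pics/top0.png

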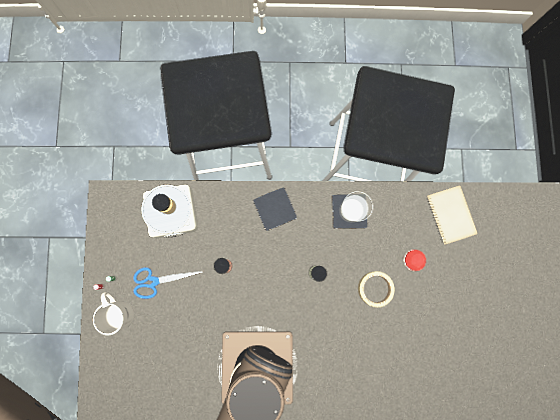

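View pics/side0.png

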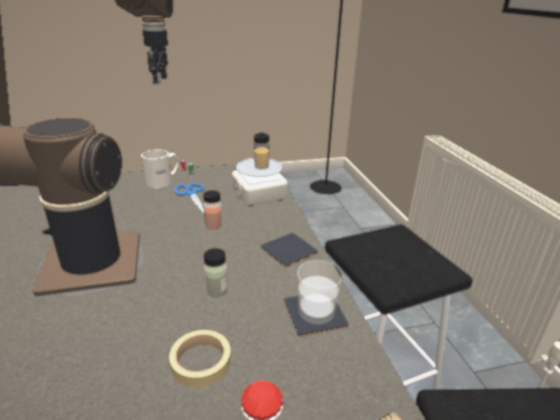

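The top view shows the wanted jar's lid at (162,203) on the scale and the bare coaster at (275,208). The glass's coaster is at (350,210). The side view agrees. I'll move above the jar.

```bash
python3 -m handwheel '[[[0.085,-0.02,-0.018,-0.004,0],[0.085,-0.028,-0.026,-0.004,0],[0.085,-0.028,-0.026,-0.004,0],[0.085,-0.028,-0.026,-0.004,0],[0.085,-0.028,-0.026,-0.004,0],[0.085,-0.028,-0.026,-0.004,0],[0.085,-0.028,-0.026,-0.004,0],[0.085,-0.028,-0.026,-0.004,0],[0.085,-0.028,-0.026,-0.004,0],[0.085,-0.028,-0.026,-0.004,0],[0.085,-0.02,-0.018,0,0],[0.085,0,0,0,0]]]'
cat > look.py <<'E'
from h import *
import sys
s=get_state(); im=viewer.read_camera('wrist'); c=cam('wrist',s); cv2.imwrite(f'pics/{sys.argv[1]}.png',im)
print('tcp',s['eef_pos'].round(4),s['tcp_rot'].round(4),s['time'])
for t,z in zip(sys.argv[2::2],map(float,sys.argv[3::2])):
    for r in viewer.pinpoint('wrist',t):
        px=np.array(r['xy'])*[560,420]; print(t,'pt',round(r['confidence'],2),px.round(1),onz(c,px,z).round(4))
    for r in viewer.look_for('wrist',t): print(t,'ext',round(r['confidence'],2),(np.array(r['extent'])*[560,420,560,420]).round(0))
E
python3 look.py w1 jar 0.092 scale 0
```

```text
time: 1.7
eef_pos: [0.388, 0.3138, 0.272]
tcp_rot: [0.131, 0.991, -0.0, 0.001]
contact_force: [-0.2, -0.2, 0.6]
opening: 0.992
finger_force: 0.0
tcp [0.388  0.3138 0.272 ] [ 1.311e-01  9.914e-01 -3.000e-04  1.200e-03] 1.7
jar pt 0.55 [223.9 240.8] [0.4277 0.2331 0.092 ]
jar ext 0.91 [191. 225.  50.  79.]
scale pt 0.84 [240.1 211.7] [0.4232 0.2406 0.    ]
scale ext 0.81 [166. 155. 136. 130.]
```

View pics/w1.png

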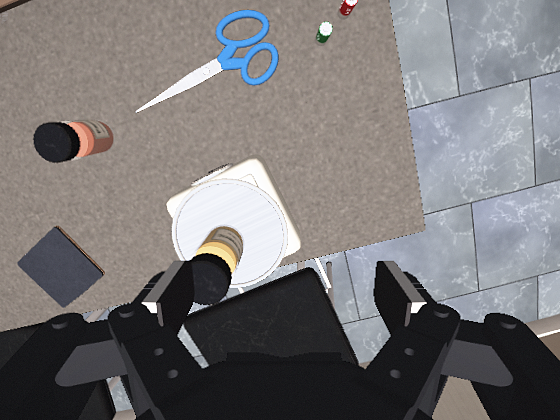

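The wrist view shows the jar standing on the pan, its lid at about (210,279), the pan centred near (230,232), and the coaster at left. I'll compute positions from these.

```bash
python3 - <<'E'
from h import *
c=cam('wrist'); print(onz(c,(210,279),.188),onz(c,(230,231),.094),onz(c,(60,267),.008))
# lid fit in both views by dark blob
im=cv2.imread('pics/w1.png')
m=(im.max(2)<50).astype(np.uint8); m[:,:186]=0;m[:,240:]=0;m[:245]=0;m[308:]=0
t=cv2.imread('pics/top0.png'); print(onz(cam('top'),(162,203),.188))
s=get_state();Rm=R.from_quat(s['tcp_rot']).as_matrix();print(Rm.T@(np.array([.435,.24,s['eef_pos'][2]])-s['eef_pos']))
E
```

```text
[0.42096331 0.24555294 0.188     ] [0.41436953 0.24856905 0.094     ] [ 0.43105234 -0.03878791  0.008     ]
[0.42613475 0.22914865 0.188     ]
[-6.81235711e-02 -6.26414949e-02 -3.62028068e-05]
```

```bash
python3 -m handwheel '[[[0.085,-0.013,-0.015,0,0],[0.085,-0.014,-0.016,0,0],[0.085,-0.013,-0.015,0,0],[0.085,-0.013,-0.015,0,0],[0.085,0,0,0,0],[0.085,0,0,0,0],[0.085,0,0,0,0]]]'
python3 look.py w2 jar 0.092 scale 0 coaster 0
```

```text
time: 2.53
eef_pos: [0.4207, 0.2457, 0.2712]
tcp_rot: [0.128, 0.992, 0.0, -0.0]
contact_force: [-0.2, 0.6, -0.4]
opening: 0.989
finger_force: 0.0
tcp [0.4207 0.2457 0.2712] [ 1.279e-01  9.918e-01  2.000e-04 -3.000e-04] 2.5333
jar pt 0.61 [275.6 200.7] [0.4302 0.2335 0.092 ]
jar ext 0.71 [244. 181.  54.  72.]
scale pt 0.78 [279.2 178.4] [0.424 0.238 0.   ]
scale ext 0.61 [212. 115. 137. 133.]
coaster ext 0.58 [ 45. 191.  91.  93.]
```

View pics/w2.png

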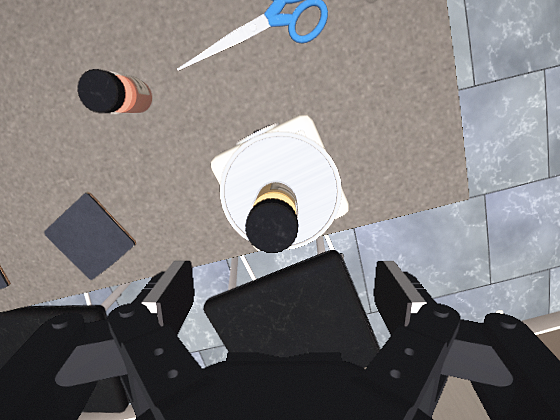

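The lid is now at about (271,226), the pan at (280,190) and the coaster at about (90,236). The fingers are open on either side.

```bash
python3 - <<'E'
from h import *
s=get_state();c=cam('wrist'); L=onz(c,(271.5,226),.188); print(L,onz(c,(280,190),.094),onz(c,(90,236),.008))
t=cam('top'); print(onz(t,(162,203),.188),proj(t,L),proj(cam('side'),L))
Rm=R.from_quat(s['tcp_rot']).as_matrix();print(Rm.T@(L-s['eef_pos']),Rm.round(3))
v=viewer.outline_of('wrist','coaster')
for r in v[:1]:
    m=r['mask'].astype(np.uint8);M=cv2.moments(m,True);p=(M['m10']/M['m00'],M['m01']/M['m00']);print(r['confidence'],p,onz(c,p,.008))
E
```

```text
[0.42573456 0.23335283 0.188     ] [0.42007487 0.24059006 0.094     ] [ 0.43340557 -0.04481358  0.008     ]
[0.42613475 0.22914865 0.188     ] [160.25363692 203.15942065] [258.97501545 134.27037095]
[-0.00752974 -0.01015062  0.08329487] [[-0.967  0.254 -0.   ]
 [ 0.254  0.967  0.   ]
 [ 0.    -0.    -1.   ]]
0.63 (89.37701421800948, 236.14052132701423) [ 0.4333709  -0.04580873  0.008     ]
```

```bash
python3 -m handwheel '[[[0.085,-0.0075,-0.011,0,0],[0.085,0,0,0.015,0],[0.085,0,0,0.02,0],[0.085,0,0,0.02,0],[0.085,0,0,0.02,0],[0.085,0,0,0,0],[0.085,0,0,0,0],[0.085,0,0,0,0]]]'
python3 look.py w3 jar 0.092
```

```text
time: 3.6
eef_pos: [0.4264, 0.2324, 0.1976]
tcp_rot: [0.129, 0.992, 0.0, 0.001]
contact_force: [-0.0, -0.2, -0.3]
opening: 0.994
finger_force: 0.0
tcp [0.4264 0.2324 0.1976] [1.285e-01 9.917e-01 3.000e-04 8.000e-04] 3.6
jar pt 0.91 [285.6 211.7] [0.4294 0.2325 0.092 ]
jar ext 0.76 [248. 187.  78. 107.]
```

View pics/w3.png

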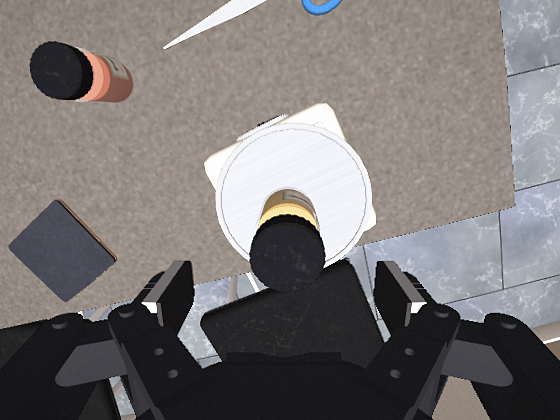

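The lid is at about (287,253), centred between the fingers to about 2 mm. I'll go down and close.

```bash
python3 -m handwheel '[[[0.085,0.002,0.001,0.015,0],[0.085,0,0,0.02,0],[0.085,0,0,0.02,0],[0.085,0,0,0.01,0],[0.085,0,0,0,0],[0.085,0,0,0,0],[0.03,0,0,0,0],[0.03,0,0,0,0],[0.03,0,0,0,0],[0.03,0,0,0,0],[0.03,0,0,0,0],[0.03,0,0,0,0]]]' 40
```

```text
time: 4.75
eef_pos: [0.4246, 0.2339, 0.1319]
tcp_rot: [0.129, 0.992, 0.001, 0.001]
contact_force: [1.9, 1.5, 0.6]
opening: 0.496
finger_force: 40.8
```

```bash
python3 -m handwheel '[[[0.03,0,0,-0.001,0],[0.03,0,0,-0.0015,0],[0.03,0,0,-0.0015,0],[0.03,0,0,-0.0015,0],[0.03,0,0,-0.0015,0],[0.03,0,0,-0.0015,0],[0.03,0,0,-0.0015,0],[0.03,0,0,-0.0015,0],[0.03,0,0,-0.0015,0],[0.03,0,0,-0.0015,0],[0.03,0,0,-0.0015,0],[0.03,0,0,-0.0015,0]]]'
```

```text
time: 5.75
eef_pos: [0.4239, 0.2335, 0.1488]
tcp_rot: [0.129, 0.992, -0.0, -0.0]
contact_force: [1.7, 0.1, -0.9]
opening: 0.497
finger_force: 40.7
```

```bash
python3 -m handwheel '[[[0.03,0,0,-0.0015,0],[0.03,0,0,-0.0015,0],[0.03,0,0,-0.0015,0],[0.03,0,0,-0.0015,0],[0.03,0,0,-0.0015,0],[0.03,0,0,-0.0015,0],[0.03,0,0,-0.0015,0],[0.03,0,0,-0.0015,0],[0.03,0,0,-0.0015,0],[0.03,0,0,-0.0015,0],[0.03,0,0,-0.0015,0],[0.03,0,0,-0.0015,0]]]'
python3 -m handwheel '[[[0.03,0,0,-0.0015,0],[0.03,0,0,-0.0015,0],[0.03,0,0,-0.0015,0],[0.03,0,0,-0.0015,0],[0.03,0,0,-0.003,0],[0.03,0,0,-0.006,0],[0.03,0,0,-0.01,0],[0.03,0,0,-0.01,0],[0.03,0,0,-0.006,0],[0.03,0,0,0,0],[0.03,0,0,0,0],[0.03,0,0,0,0]]]'
python3 look.py w4 jar 0.16 coaster 0; python3 -c "
from h import *
cv2.imwrite('pics/s4.png',cv2.resize(viewer.read_camera('side')[60:300,140:380],(600,600)))"
```

```text
time: 6.75
eef_pos: [0.4237, 0.2336, 0.1667]
tcp_rot: [0.129, 0.992, -0.0, -0.0]
contact_force: [0.2, -0.3, -2.9]
opening: 0.495
finger_force: 40.5
time: 7.75
eef_pos: [0.4238, 0.2335, 0.2077]
tcp_rot: [0.129, 0.992, -0.0, -0.0]
contact_force: [-0.5, -0.1, -2.3]
opening: 0.488
finger_force: 40.5
tcp [0.4238 0.2335 0.2077] [ 1.286e-01  9.917e-01 -1.000e-04 -2.000e-04] 7.75
jar pt 0.78 [286.3 242.2] [0.4302 0.2328 0.16  ]
jar ext 0.84 [225. 213. 114. 145.]
coaster pt 0.81 [ 70.7 249.2] [ 0.4347 -0.0466  0.    ]
coaster ext 0.74 [ 16. 196. 106. 106.]
```

View pics/s4.png

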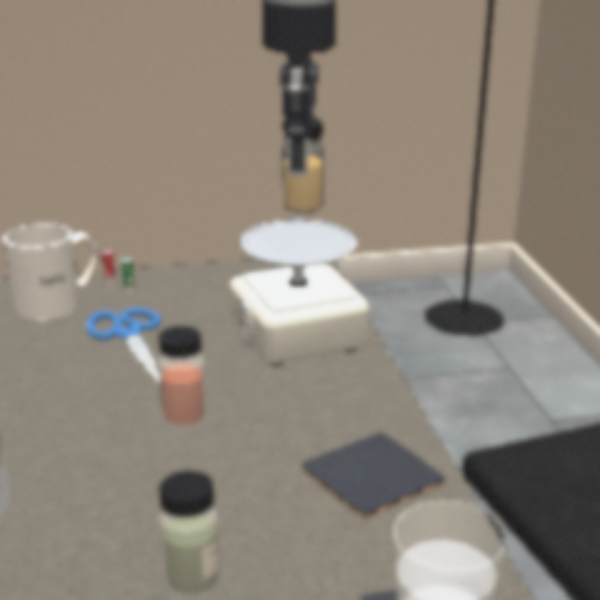

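The side view shows the jar held above the pan, with the pan fully up and empty. I'll check whether the jar is tilted.

View pics/w4.png

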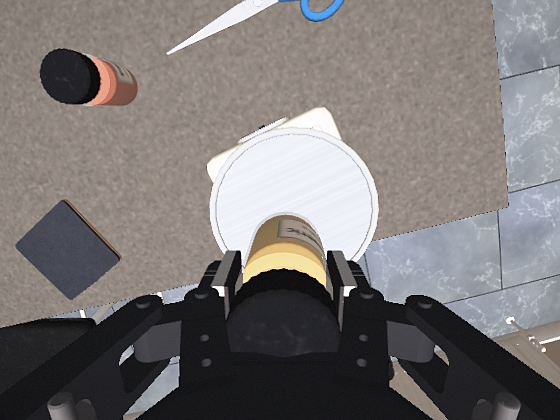

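```bash
python3 - <<'E'
from h import *
for n in ['wrist','side']:
    viewer.read_camera(n); c=cam(n)
    for x in [.424,.43]:
        b=.092+.2077-.1319
        print(n,x,[proj(c,(x,.2335,b+h)).round(1) for h in (0,.096)])
    r=viewer.outline_of(n,'jar')[0]; ys,xs=np.where(r['mask']); print(r['confidence'],r['mask'].sum(),[(y,xs[ys==y].min(),xs[ys==y].max()) for y in np.unique(ys)[::(4 if n=='side' else 15)]])
E
```

```text
wrist 0.424 [array([285. , 237.8]), array([286.2, 342.8])]
wrist 0.43 [array([287.4, 246.4]), array([290.7, 356.8])]
0.83 12663 [(np.int64(211), np.int64(281), np.int64(288)), (np.int64(226), np.int64(256), np.int64(313)), (np.int64(241), np.int64(250), np.int64(320)), (np.int64(256), np.int64(245), np.int64(325)), (np.int64(271), np.int64(239), np.int64(329)), (np.int64(286), np.int64(235), np.int64(332)), (np.int64(301), np.int64(232), np.int64(333)), (np.int64(316), np.int64(227), np.int64(337)), (np.int64(331), np.int64(227), np.int64(339)), (np.int64(346), np.int64(230), np.int64(337))]
side 0.424 [array([258.3, 141.4]), array([258.3, 106.3])]
side 0.43 [array([260.5, 141.3]), array([260.6, 106.2])]
0.74 348 [(np.int64(106), np.int64(266), np.int64(266)), (np.int64(110), np.int64(264), np.int64(269)), (np.int64(114), np.int64(264), np.int64(268)), (np.int64(118), np.int64(264), np.int64(269)), (np.int64(122), np.int64(264), np.int64(269)), (np.int64(126), np.int64(264), np.int64(269)), (np.int64(130), np.int64(254), np.int64(269)), (np.int64(134), np.int64(254), np.int64(268)), (np.int64(138), np.int64(254), np.int64(268)), (np.int64(142), np.int64(255), np.int64(268))]
```

```bash
python3 - <<'E'
from h import *
s=get_state(); c=cam('wrist'); Rm=R.from_quat(s['tcp_rot']).as_matrix()
b=.092+.2077-.1319
for px,h in [((284.5,211),0),((284,269),.078),((284,354),.096)]:
    P=onz(c,px,b+h); print(P.round(4),(Rm.T@(P-s['eef_pos'])).round(4))
r=viewer.outline_of('wrist','coaster')[0];print((r['mask']).sum());M=cv2.moments(r['mask'].astype(np.uint8),True);p=(M['m10']/M['m00'],M['m01']/M['m00']);C=onz(c,p,.008);print(C,Rm.T@(C-s['eef_pos']))
E
```

```text
[0.4072 0.2377 0.1678] [ 0.0173 -0.0003  0.0399]
[0.4065 0.2375 0.2458] [ 0.0179 -0.0007 -0.0381]
[0.4286 0.2316 0.2638] [-0.0049 -0.0008 -0.0561]
5703
[ 0.4327668  -0.04412452  0.008     ] [-0.07931314 -0.26627358  0.19972756]
```

```bash
python3 -m handwheel '[[[0.03,-0.003,-0.01,0,0],[0.03,-0.007,-0.025,0,0],[0.03,-0.007,-0.025,0,0],[0.03,-0.007,-0.025,0,0],[0.03,-0.007,-0.025,0,0],[0.03,-0.007,-0.025,0,0],[0.03,-0.007,-0.025,0,0],[0.03,-0.007,-0.025,0,0],[0.03,-0.007,-0.025,0,0],[0.03,-0.007,-0.025,0,0],[0.03,-0.007,-0.025,0,0],[0.03,-0.003,-0.007,0,0]]]' >/dev/null
python3 -m handwheel '[[[0.03,0,0,0.02,0],[0.03,0,0,0.02,0],[0.03,0,0,0.02,0],[0.03,0,0,0,0],[0.03,0,0,0,0],[0.03,0,0,0,0],[0.03,0,0,0,0]]]'
python3 look.py w5 coaster 0 jar 0.108
```

```text
time: 9.88
eef_pos: [0.4306, -0.0442, 0.1496]
tcp_rot: [0.128, 0.992, -0.0, 0.002]
contact_force: [0.4, -0.0, -2.3]
opening: 0.492
finger_force: 40.8
tcp [ 0.4306 -0.0442  0.1496] [ 1.284e-01  9.917e-01 -3.000e-04  1.600e-03] 9.8833
coaster pt 0.75 [282.9 202.9] [ 0.4373 -0.0476  0.    ]
coaster ext 0.89 [212. 131. 137. 110.]
jar pt 0.92 [284.3 241.8] [ 0.4341 -0.0456  0.108 ]
jar ext 0.95 [227. 211. 112. 146.]
```

View pics/w5.png

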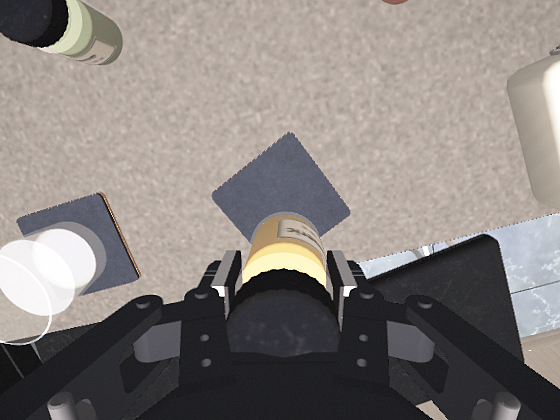

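The coaster's left, top and right corners are at (212,195), (291,132) and (350,212). The jar is above it at columns 250–325.

```bash
python3 - <<'E'
from h import *
s=get_state(); c=cam('wrist'); Rm=R.from_quat(s['tcp_rot']).as_matrix()
l,t,r=[onz(c,p,.008) for p in [(212,195),(291,132),(350,212)]]
C=(l+r)/2; print(np.linalg.norm(l-r),np.linalg.norm(t-C),C,(Rm.T@(C-s['eef_pos'])).round(4))
print(onz(c,(282.9,202.9),.008), (Rm.T@(onz(c,(284.5,211),.1097)-s['eef_pos'])).round(4))
E
```

```text
0.13168776068341992 0.06637134655813276 [ 0.43432701 -0.04807885  0.008     ] [-0.0051 -0.0028  0.1406]
[ 0.43404386 -0.0466656   0.008     ] [ 0.0176 -0.0003  0.0389]
```

```bash
python3 -m handwheel '[[[0.03,-0.0005,-0.0015,0.01,0],[0.03,0,0,0.015,0],[0.03,0,0,0.015,0],[0.03,0,0,0.015,0],[0.03,0,0,0.015,0],[0.03,0,0,0.01,0],[0.03,0,0,0.005,0],[0.03,0,0,0.003,0],[0.03,0,0,0.002,0],[0.03,0,0,0.001,0],[0.03,0,0,0,0],[0.03,0,0,0,0]]]'
python3 -m handwheel '[[[0.03,0,0,0.001,0],[0.03,0,0,0.001,0],[0.03,0,0,0.001,0],[0.03,0,0,0.001,0],[0.03,0,0,0,0]]]'
```

```text
time: 11.13
eef_pos: [0.4301, -0.0457, 0.0575]
tcp_rot: [0.129, 0.992, -0.0, 0.001]
contact_force: [-0.0, 0.1, -1.9]
opening: 0.497
finger_force: 40.8
time: 11.55
eef_pos: [0.4294, -0.0455, 0.0526]
tcp_rot: [0.129, 0.992, 0.0, -0.0]
contact_force: [0.3, -1.0, -2.9]
opening: 0.497
finger_force: 40.8
```

```bash
for i in 1; do python3 -m handwheel '[[[0.03,0,0,0.001,0],[0.03,0,0,0.001,0],[0.03,0,0,0.001,0],[0.03,0,0,0,0],[0.03,0,0,0,0]]]'; python3 -m handwheel '[[[0.03,0,0,0.001,0],[0.03,0,0,0,0],[0.03,0,0,0,0]]]';done
```

```text
time: 11.97
eef_pos: [0.4297, -0.0456, 0.0501]
tcp_rot: [0.129, 0.992, 0.0, 0.0]
contact_force: [0.4, 1.1, 0.6]
opening: 0.494
finger_force: 40.9
time: 12.22
eef_pos: [0.43, -0.0456, 0.0501]
tcp_rot: [0.128, 0.992, 0.0, -0.0]
contact_force: [-3.4, 1.3, 7.9]
opening: 0.49
finger_force: 41.6
```

```bash
python3 -m handwheel '[[[0.03,0,0,-0.0007,0],[0.03,0,0,0,0],[0.045,0,0,0,0],[0.05,0,0,0,0],[0.06,0,0,0,0],[0.085,0,0,0,0],[0.085,0,0,0,0],[0.085,0,0,0,0],[0.085,0,0,0,0],[0.085,0,0,0,0]]]'
python3 -m handwheel '[[[0.085,0,0,-0.005,0],[0.085,0,0,-0.015,0],[0.085,0,0,-0.02,0],[0.085,0,0,-0.025,0],[0.085,0,0,-0.025,0],[0.085,0,0,-0.025,0],[0.085,0,0,-0.02,0],[0.085,0,0,-0.01,0],[0.085,0,0,0,0],[0.085,0,0,0,0],[0.085,0,0,0,0]]]'
python3 look.py w6 coaster 0 jar 0.008
python3 - <<'E'
from h import *
a=viewer.read_camera('side')[90:290,160:340]; c=cam('side')
b=viewer.read_camera('wrist')
cv2.imwrite('pics/c6.png',np.hstack([cv2.resize(a,(378,420)),b[:,140:]]))
E
```

```text
time: 13.05
eef_pos: [0.4296, -0.0456, 0.0495]
tcp_rot: [0.129, 0.992, -0.0, 0.0]
contact_force: [-0.0, 0.1, -0.2]
opening: 0.996
finger_force: 0.0
time: 13.97
eef_pos: [0.4286, -0.0452, 0.1929]
tcp_rot: [0.129, 0.992, 0.0, -0.001]
contact_force: [-0.1, -0.4, -0.7]
opening: 0.995
finger_force: 0.0
tcp [ 0.4286 -0.0452  0.1929] [ 1.286e-01  9.917e-01  3.000e-04 -1.400e-03] 13.9667
coaster ext 0.62 [221. 133. 123. 120.]
jar pt 0.77 [284.9 192. ] [ 0.4322 -0.0455  0.008 ]
jar ext 0.62 [260. 174.  49.  70.]
```

View pics/c6.png

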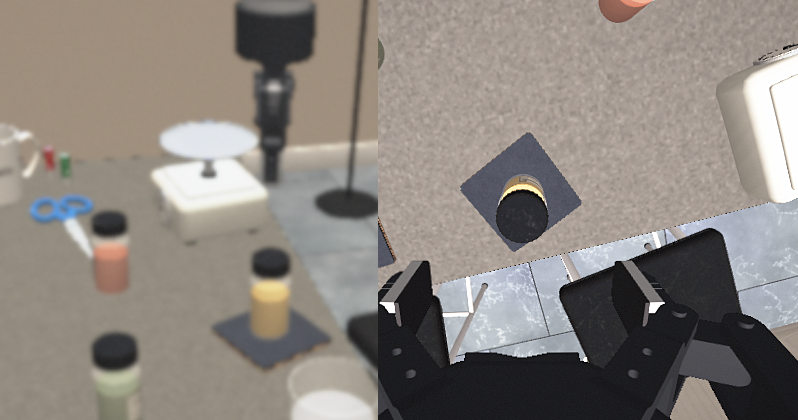

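The jar stands upright at the middle of the coaster, its base at about (285,192) against a coaster centre of about (283,194). The pan is up and empty.

```bash
python3 -c "
from plant import sign_off
print(sign_off())"
```

```text
the job is handed in; nothing more can be done
None
```

The job is handed in: the jar stands upright within about 2 mm of the bare coaster's centre, lifted off the pan over roughly two seconds and set down rather than dropped, and the pan is empty and fully up.

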